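Feed the vial rack past the sprung gate

TASK

Press the yellow bar down with one fingertip to hold the red-and-white gate open, and with the bar still held down use the other finger to push the blue vial rack along the chute, past the gate, until it is fully home against the end stop; then let go so that the gate closes behind it. Keep the gate off the rack as it passes, do not pick up the rack or the vials (they stay standing in it), and leave the other things on the bench where they are.

Things in the scene. Friction and masses are not known exactly. Their poses are not given: they have to be found in the camera images.
- chute: Feed chute fixed to the bench: grey base 142 x 312 x 6 mm with a straight channel between aluminium walls. Origin: on the bench, under mid-channel, in the gate's plane. x: across the channel, away from the robot; y: direction of travel (to the robot's left); z up. The channel runs from y -201 to +111 mm. 'Chute x, y' below are in this frame, z above the bench. Place and yaw vary.
- channel (a point): Middle of the channel floor in the gate's plane, 6 mm above the bench, axes as the chute's. Walls 5 mm thick, inner faces 30 mm either side of it, tops at z 26 mm. Beside the near wall runs the gate's hinge line along y, at chute x -42, z 32 mm, on posts up to z 38 mm. Over the back of the bench hangs a shelf: front edge at world x 0.635 m, underside z 0.487 m.
- end_stop (a point): Middle of the end stop's rubber face, which the rack's front meets: chute x 0, y +94 mm, 20 mm above the bench. The stop's top is at z 32 mm.
- gate (a joint): Gate angle in rad: 0 shut (a spring holds it there), grows as the press bar goes down and the blade rises; hard stop at 0.95. Below about 0.7 the blade would touch the passing rack; 0.8 is well open and puts the press bar's top face level. It falls shut when the bar is released.
- press_bar (a point): Yellow plate on the robot's side of the chute, part of the gate, 46 x 225 x 3 mm, chute y -190 to +35. Point: on its top face, half-way along, 28 mm from the hinge line. Shut, it slopes up and outward to z 63 mm at x -78. At 0.8 rad its top is level at z 29 mm, x -44 to -90. Pressed anywhere along it at x -70 to -65: 2 N at first, 4 to 5 N at 0.8 rad; a finger can slide on it. (gate_c2)
- gate_blade (a point): Red-and-white blade of the gate, 7 mm thick along y; the point is its tip's lower edge. Shut, it reaches over the near wall to chute x -4 mm, lower edge z 36, upper edge z 50 mm, and so blocks the rack; the channel from x -4 to +30 stays free for a finger. Called gate_c1 in the rules. At 0.8 rad it stands up over the near wall, its highest point about z 72 mm.
- vial_rack: Blue plastic rack, 54 mm wide (x), 80 mm long (y), 40 mm tall, about 0.25 kg, in the channel with 3 mm play each side, axes about the chute's. Origin: centre of its underside, 6 mm above the bench. Three wells 34 mm deep, 26 mm apart along y. Flat rear face, z 6 to 46 mm. Its middle starts at chute y -105 to -55 mm; fully home it is at +54 mm and the rear face at +14 mm.
- vial_a: Yellowish, black-capped sample vial, 21 mm diameter, 49 mm tall, standing loose in the rearmost well of the rack, its top about 61 mm above the bench. Origin: centre of its underside, z up.
- vial_b: Pale, white-capped sample vial, 21 mm diameter, 49 mm tall, standing loose in the middle well of the rack, its top about 61 mm above the bench. Origin: centre of its underside, z up.
- vial_c: Brown, black-capped sample vial, 21 mm diameter, 49 mm tall, standing loose in the foremost well of the rack, its top about 61 mm above the bench. Origin: centre of its underside, z up.
- pliers: Blue-handled pliers lying on the bench to the right, 51 x 135 x 12 mm. Origin: centre of the underside. Not to be moved.
- loupe: Black loupe on the bench, right front, 36 mm across, 22 mm tall. Origin: centre of the underside. Not to be moved.
- tape: Roll of amber tape lying on the bench to the left, 68 mm across, 18 mm tall. Origin: centre of the underside. Not to be moved.
- marker: Black marker lying near the front edge of the bench, to the left, 15 x 134 x 13 mm. Origin: centre of the underside. Not to be moved.
- spool: Spool of solder with blue flanges standing on the bench to the right, 60 mm across, 40 mm tall. Origin: centre of the underside. Not to be moved.
There are look-alikes about, which are no part of the job. Leave any orange look-alike of the vial_rack alone.

How it is judged:
On the way:
1. a finger holds the press bar down and the gate open while the rack is under the gate, its front past it (value of joint gate above 0.6 rad and contact force between the fingers and gate_c2 above 0.3 N and y of vial_rack in the frame of chute between -0.035 and 0.036 m), for 0.2 s.
At the end, for the whole second after the job is handed in: The rack lies flat in the channel within 6 mm of the end stop, at rest, the gate is shut behind it (below 0.08 rad), and all three vials stand upright in the rack (y of vial_rack in the frame of chute between 0.048 and 0.058 m and x of vial_rack in the frame of chute between -0.006 and 0.006 m and height (world z) of vial_rack below 0.01 m and angle between vial_rack's own z axis and vertical below 0.1 rad and angle between the y axis of vial_rack and the y axis of chute, either way round below 0.15 rad and linear speed of vial_rack below 0.02 m/s and value of joint gate below 0.08 rad and horizontal distance between each of vial_a, vial_b, vial_c and vial_rack below 0.034 m and height (world z) of each of vial_a, vial_b, vial_c below 0.022 m and angle between each of vial_a, vial_b, vial_c's own z axis and vertical below 0.2 rad); the robot touches nothing.
It fails at once if the rack was lifted or tipped (height (world z) of vial_rack above 0.018 m or angle between vial_rack's own z axis and vertical above 0.2 rad).
It fails at once if a vial was lifted or tipped out of its well (height (world z) of any of vial_a, vial_b, vial_c above 0.03 m or angle between any of vial_a, vial_b, vial_c's own z axis and vertical above 0.35 rad).
It fails at once if the gate blade and the rack or a vial were forced against each other (over 4 N) (contact force between gate_c1 and vial_rack above 4 N or contact force between gate_c1 and vial_a above 4 N or contact force between gate_c1 and vial_b above 4 N or contact force between gate_c1 and vial_c above 4 N).
It fails at once if another thing on the bench was moved more than 2 cm (distance of any of pliers, loupe, tape, marker, spool from where it was at the start of the episode above 0.02 m).
It also fails if it takes over 42 s, if anything falls off the work surface, if the arm or the gripper's body presses on something with over 40 N, if the wrist force passes 120 N, or if a joint passes its speed limit or range.

ROBOT

A 7-joint arm with a two-finger parallel gripper is mounted at the origin on a cart in front of the work surface, level with it; the furniture and walls round the work are solid. World frame = base frame: x ahead of the robot, y to its left, z up, the work surface at z = 0. Lengths are in m, angles in rad, forces in N, time in s.
With the tool pointing down it reaches from about 0.425 to 0.875 m from the base axis. Payload 9.9 kg.
Tool frame: the origin (TCP) lies on the centre line of the jaws, within the pads' length; the fingertips stand 22 mm ahead of it and the grasp point (between the pads) lies 3 mm ahead of it; z points along the fingers, y is the line along which they close (so a half turn about z gives the same grasp; the last joint's range is limited). The gripper opens to 85 mm and grips with 20 to 120 N. Pads are 22 mm wide; open, the fingers measure 114 mm over their backs; the gripper's body (76 mm by 85 mm) begins 54 mm behind the grasp point. The pads swing forward as they close: fully open they stand 13 mm farther back than shut.
Start: joints at [-1.411, 0.576, 0.025, 1.437, -0.015, 1.129, -0.057], TCP at [0.163, 0.655, 0.253] pointing down, gripper open.
Joint ranges: [-2.76, 2.76], [-0.34, 2.15], [-1.52, 1.57], [0.19, 2.46], [-1.09, 4.23], [0.17, 1.99], [-2.82, 2.82]. Speed limits (rad/s): [2.22, 2.22, 3.01, 3.01, 3.14, 3.14, 3.14].

INTERFACE

Orientations are given as a unit quaternion [x, y, z, w].
In Python, from bench import sensors, cams, workorder gives the robot as it stands. The module is installed in compiled form; this text tells all that it offers.
- The arm moves only by the tool apply_moves, never from a script. Its argument "series" is a list that holds one entry, the list of rows, each a list of 7 numbers: the turn, a rotation vector about the tool's x, y, z in rad, then the shift along the tool's x, y, z in m, then the opening, from 0 (shut) to 1 (fully open). In form: [[[wx, wy, wz, dx, dy, dz, gripper], ...]]. A call has exactly 5 rows; each row shifts and turns the commanded pose from where the row before left it, along the tool's axes as they then stand; what a row does not reach is not made up. A row lasts 1/12 s, in which the tool goes at most 41.7 mm and 7.16 degrees, less where a joint would pass 70% of its speed; a pose out of reach is approached as far as the arm can. A call is refused whole if a number of a shift passes 0.0417 or a number of a turn 0.125, either way. A call with a gripper value outside its range is refused whole. The fingers move at their own pace and stop on an object; "newtons" is the grip in N (left out, the last holds). Time passes only in rows, so rows that do not move let the fingers close, or fill a call up. It gives the time, the measured TCP pose, the force, the opening and the grip force at its end, in the units of the state.
- sensors.state(): the state, without advancing time (a new reading comes with each control period).
- cams.get_image(name): name is "scene" or "top" or "wrist"; returns (picture, depth): 384x512x3 uint8, red, green, blue; 384x512 float32, m along the optical axis (not along the pixel's ray), 0 where there is no reading.
- cams.get_calibration(name): a dict with "fov_y" (degrees; the focal length in pixels is half the picture's height over the tangent of half this angle, whatever the lens; pixels are square), "cx", "cy" (the principal point, pixels), "k1" (the pictures are not rectified: a ray, as slopes to the right and down, at radius r is drawn at 1 + k1 r^2 times it, then the intrinsics apply), "position" and "attitude" of the camera in the world. Camera axes: x right, y down, z forward; pixel columns grow to the right and rows downward; lengths in m; the calibration is good to about 2 mm. A picture is of the moment at which its call begins: read the wrist's pose just before it. get_calibration takes no time and is no camera call; for the wrist camera it gives the pose at the moment of the call.
- workorder.hand_in(): hands the job in; it is judged then, once.
Trained networks look in the newest picture that a camera, given by its name, has taken for a name from the list of things; names that differ only in an ending like _2 or _b are one class to them, and where a whole thing is asked for, a point or a joint stands for the part that bears it (a point fixed in the world has none). Each returns a list of dicts, best first, with "p" (0 to 1); they miss things now and then, are a little off and sometimes report something else, mostly with a low value. They report only what shows in the picture. A call takes as long as a camera call. They do not tell look-alikes from the thing itself.
- cams.cut_out(label, camera): "region" (384x512 bool, what is visible of it) and "bbox" ([left, top, right, bottom] in pixels, round what is visible of it).
The state is a dict: "time_s": time; "q": joint angles; "joint_velocities": joint speeds; "effort": joint torques, N m; "ee_pos": TCP position; "tool_rot": TCP orientation; "contact_force": force on the tool from outside, world axes, zero at the start; "wrist_torque": the same for the moment, N m; "finger_gap": finger opening in m; "finger_force": force on a finger pad.
Only numpy, scipy, OpenCV 4.12 (cv2) and the standard library are available. Lean on these libraries where they do the work, as an engineer would, in place of code of your own. Each camera call takes 0.05 s, during which the arm holds its last target. There are 200 camera calls.

## Working session

There is one attempt and no reset: what is moved stays moved. The work goes in short steps, Python scripts to look and compute and a tool call to move; the robot and the scene stay as the last step left them, time stands still between calls to the robot, and variables do not carry over. Pictures are saved under pics/ and viewed, at most 10 in all, crops included, and the job is handed in when it is done.

Besides the shell and the picture viewer there is one more tool, called after "Emit:" as name(argument=value, ...), one argument or row to a line, values as JSON. apply_moves: Moves the arm, as the interface text tells. Its arguments: {"type":"object","properties":{"series":{"type":"array"},"newtons":{"type":"number"}},"required":["series"]}

```bash
mkdir -p pics; cat > h.py <<'E'
import numpy as np, cv2
from scipy.spatial.transform import Rotation as R
from bench import sensors, cams, workorder
def rot(a):
    a=np.array(a,float)
    return a if a.shape==(3,3) else R.from_quat(a).as_matrix()
def cloud(name,c=None):
    c=c or cams.get_calibration(name); im,d=cams.get_image(name)
    f=192/np.tan(np.radians(c['fov_y'])/2)
    K=np.array([[f,0,c['cx']],[0,f,c['cy']],[0,0,1]])
    v,u=np.mgrid[:384,:512]
    p=cv2.undistortPoints(np.stack([u,v],-1).reshape(-1,1,2).astype(float),K,np.array([c['k1'],0,0,0,0.])).reshape(384,512,2)
    P=np.dstack([p*d[...,None],d])@rot(c['attitude']).T+np.array(c['position'])
    P[d==0]=np.nan
    return im,P
def save(n,im,s=1): cv2.imwrite('pics/'+n,cv2.resize(im[...,::-1],None,fx=s,fy=s))
E
python3 - <<'E'
from h import *
s=sensors.state(); print(s)
for n in('top','scene'): print(cams.get_calibration(n))
im,P=cloud('top'); save('top.png',im,1.5); np.save('P.npy',P); cv2.imwrite('top_raw.png',im)
for l in('press_bar','vial_rack','gate_blade','chute'):
    for r in cams.cut_out(l,'top')[:3]:
        m=r['region']; print(l,r['p'],r['bbox'],np.nanmedian(P[m],0).round(3))
E
```

```text
{'time_s': 0.0, 'q': array([-1.41081856,  0.5765453 ,  0.02480745,  1.43791095, -0.01501274,
        1.12900232, -0.05645087]), 'joint_velocities': array([ 1.08128582e-04, -1.48757157e-03,  1.10789822e-03, -1.02868487e-05,
       -1.38615803e-03, -1.34254025e-03,  2.71264081e-04]), 'effort': array([-1.43541369e-03, -7.65743494e+01,  2.24974729e+00, -2.85981667e+01,
        1.52570667e-02,  1.25100298e-02, -1.96706719e-05]), 'ee_pos': array([0.16279229, 0.65464219, 0.2524319 ]), 'tool_rot': array([ 1.21533423e-01,  9.92586983e-01, -8.37883689e-04, -7.39368290e-05]), 'contact_force': array([-0.74429861,  0.66146264,  0.23548444]), 'wrist_torque': array([-0.05202122, -0.01451383, -0.07196672]), 'finger_force': 0.0, 'finger_gap': 0.08540964650398894}
{'fov_y': 54.631203866155474, 'cx': 255.75672765770858, 'cy': 195.69734749467713, 'k1': -0.014827338630881245, 'position': array([ 0.28398803, -0.0448465 ,  1.15092626]), 'attitude': array([ 0.71453157, -0.69461236,  0.06163784, -0.05620565])}
{'fov_y': 50.24474595044708, 'cx': 250.65723237604007, 'cy': 194.62784504761322, 'k1': -0.14523009145457944, 'position': array([-0.61037146, -0.09581735,  1.01013376]), 'attitude': array([ 0.67618139, -0.61072473,  0.28295166, -0.29955366])}
press_bar 0.71 [201.7, 175.8, 274.7, 214.4] [0.46  0.006 0.046]
press_bar 0.34 [234.2, 174.9, 243.0, 184.3] [ 0.518 -0.002  0.06 ]
vial_rack 0.96 [226.6, 168.4, 254.2, 194.4] [ 0.507 -0.002  0.046]
vial_rack 0.6 [302.0, 160.9, 326.9, 190.7] [ 0.537 -0.23   0.038]
vial_rack 0.35 [110.7, 233.3, 158.3, 240.4] [0.337 0.319 0.011]
gate_blade 0.85 [201.0, 178.4, 275.9, 210.1] [0.459 0.005 0.046]
chute 0.79 [177.1, 157.8, 283.3, 218.4] [0.486 0.045 0.008]
```

View pics/top.png

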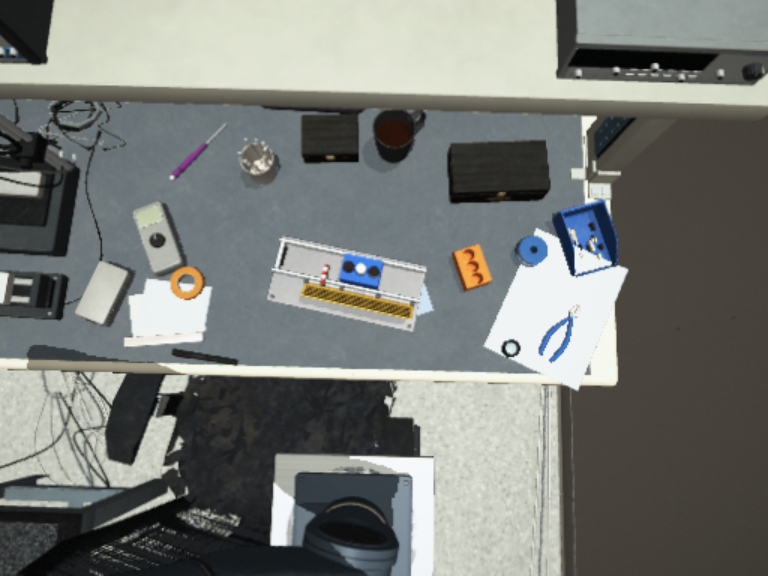

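```bash
python3 - <<'E'
from h import *
P=np.load('P.npy')
r=cams.cut_out('chute','top')
# chute walls
im,P=cloud('top')
r=cams.cut_out('chute','top')[0]['region']
k=r&(P[...,2]<.012)&(P[...,2]>-.004)
q=np.array([P[k][:,:2]*1000]).astype(np.float32)
print(cv2.minAreaRect(q))
for l in('vial_rack','press_bar'):
    m=cams.cut_out(l,'top')[0]['region']
    if l=='vial_rack': m&=(abs(P[...,2]-.046)<.006)
    print(l,cv2.minAreaRect(np.array([P[m][:,:2]*1000]).astype(np.float32)), np.nanpercentile(P[m][:,2],[5,95]))
E
```

```text
((499.8808288574219, 29.623367309570312), (317.07257080078125, 148.2869415283203), 78.95367431640625)
vial_rack ((519.1818237304688, -1.92803955078125), (80.4373550415039, 54.07147979736328), 79.21578979492188) [0.04193043 0.04960376]
press_bar ((476.0107727050781, 3.2414398193359375), (231.5851287841797, 60.8366813659668), 75.93883514404297) [0.0314642  0.06439343]
```

The top view shows the chute at about px (345,285), yawed about -11°. The blue rack is at (360,270), the yellow bar at (357,300) on the robot's side, and the orange look-alike at (470,267). Next I fit the chute frame from the wall tops and base ends.

```bash
python3 - <<'E'
from h import *
P=np.load('P.npy')
yaw=np.radians(-11); c=np.array([.4999,.0296]);
B=lambda a:np.array([[np.cos(a),-np.sin(a)],[np.sin(a),np.cos(a)]])
o=c+B(yaw)@[.025,.045]
for it in range(3):
    L=(P[...,:2]-o)@B(yaw); z=P[...,2]; x,y=L[...,0],L[...,1]
    fw=(abs(z-.026)<.005)&(x>.02)&(x<.05)&(y>-.19)&(y<.1)
    t=np.polyfit(y[fw],x[fw],1); print('far wall',fw.sum(),t,np.percentile(x[fw],[5,50,95]))
    nw=(abs(z-.026)<.005)&(x<-.025)&(x>-.042)&(y>.04)&(y<.1); print('near wall',nw.sum(),np.median(x[nw]))
    fl=(abs(z-.006)<.004)&(abs(x)<.02); print('floor y',np.percentile(y[fl],[0,1,99,100]))
    b=(abs(z-.006)<.004)&(x<-.05)&(x>-.11)&(y>-.25)&(y<.15); print('base y',np.percentile(y[b],[0.5,2,98,99.5]),'x',np.percentile(x[b],[1,99]))
    st=(abs(z-.032)<.004)&(abs(x)<.025)&(y>.08)&(y<.13);print('stop top y',st.sum(),np.percentile(y[st],[2,98]) if st.any() else 0)
    rk=(abs(z-.046)<.003)&(abs(x)<.035)&(y<-.02)&(y>-.16);print('rack',np.percentile(x[rk],[3,97]),np.percentile(y[rk],[3,97]))
    print('o',o,np.degrees(yaw))
    yaw-=np.arctan(t[0]); o=o+B(yaw)@[np.polyval(t,0)-.0325,0]
E
```

```text
far wall 133 [-0.00898686  0.03068844] [0.02865846 0.031265   0.03374969]
near wall 36 -0.034443983961267924
floor y [-0.74728457 -0.60901385  0.54059961  0.56095456]
base y [-0.24849481 -0.24161064  0.13807719  0.14814681] x [-0.10931297 -0.05131555]
stop top y 41 [0.09420238 0.10302371]
rack [-0.02626771  0.02573649] [-0.11037007 -0.0339945 ]
o [0.53302708 0.069003  ] -11.0
far wall 133 [-4.47811166e-06  3.24986089e-02] [0.02978671 0.03251984 0.03529008]
near wall 36 -0.03188602303676258
floor y [-0.74626785 -0.60801212  0.54058519  0.55931609]
base y [-0.24835151 -0.24202184  0.13915442  0.14766134] x [-0.1092676  -0.05117323]
stop top y 41 [0.09416019 0.10308482]
rack [-0.02519418  0.02695271] [-0.11033119 -0.03379814]
o [0.53124577 0.06933267] -10.485104664095871
far wall 133 [-2.23142244e-09  3.24999999e-02] [0.02978742 0.03252151 0.03529094]
near wall 36 -0.03188426299218297
floor y [-0.74626777 -0.60801214  0.54058515  0.55931607]
base y [-0.24835118 -0.2420214   0.13915483  0.14766162] x [-0.10926662 -0.05117141]
stop top y 41 [0.09416015 0.10308484]
rack [-0.02519305  0.0269538 ] [-0.11033113 -0.03379805]
o [0.5312444  0.06933292] -10.484848087197298
```

Emit:
apply_moves(
  series=[
    [[0, 0, 0.12, 0, -0.04, 0, 0.75], [0, 0, 0.12, 0, -0.04, 0, 0.75], [0, 0, 0.12, 0, -0.04, 0, 0.75], [0, 0, 0.12, 0, -0.04, 0, 0.75], [0, 0, 0.12, 0, -0.04, 0, 0.75]],
  ],
)

```text
time_s: 0.92
ee_pos: [0.0715, 0.4783, 0.2533]
tool_rot: [0.413, 0.911, 0.0, 0.0]
contact_force: [-0.6, 0.6, 0.6]
finger_gap: 0.064
finger_force: 0.0
```

```bash
cat >> h.py <<'E'
O=np.array([.5313,.0693]); YAW=np.radians(-10.5)
def C2W(x,y): c,s=np.cos(YAW),np.sin(YAW); return O+np.array([[c,-s],[s,c]])@[x,y]
def plan(wps,g=.75):
    """wps: (xyz, yaw of tool y, rows)"""
    s=sensors.state(); p=np.array(s['ee_pos']); r=R.from_quat(s['tool_rot']); k=0
    for t,yaw,n in wps:
        c,sn=np.cos(yaw),np.sin(yaw)
        rt=R.from_matrix(np.array([[-sn,c,0],[c,sn,0],[0,0,-1]])) if 0 else R.from_matrix(np.column_stack([np.cross([c,sn,0],[0,0,-1]),[c,sn,0],[0,0,-1]]))
        for i in range(n):
            w=(r.inv()*rt).as_rotvec()/(n-i); dp=(np.array(t)-p)/(n-i)
            # shift along tool axes at row start
            d=r.inv().apply(dp); row=[*w,*d]
            print([round(float(v),4) for v in row]+[g]); k+=1
            if k%5==0: print()
            r=r*R.from_rotvec(w); p=p+dp
E
python3 - <<'E'
from h import *
r=np.radians
plan([((.36,.36,.253),r(20),8),((.48,.12,.253),r(-5),7),((.480,-.055,.25),r(-10.5),5)])
E
```

```text
[0.0, -0.0, 0.0462, -0.0349, 0.0174, 0.0, 0.75]
[0.0, -0.0, 0.0462, -0.034, 0.019, 0.0, 0.75]
[0.0, -0.0, 0.0462, -0.0331, 0.0205, 0.0, 0.75]
[0.0, -0.0, 0.0462, -0.0321, 0.0221, 0.0, 0.75]
[0.0, -0.0, 0.0462, -0.0311, 0.0235, 0.0, 0.75]

[0.0, -0.0, 0.0462, -0.03, 0.0249, 0.0, 0.75]
[0.0, -0.0, 0.0462, -0.0288, 0.0263, 0.0, 0.75]
[0.0, -0.0, 0.0462, -0.0275, 0.0276, 0.0, 0.75]
[0.0, -0.0, 0.0623, -0.0381, 0.0044, -0.0, 0.75]
[0.0, -0.0, 0.0623, -0.0377, 0.0067, -0.0, 0.75]

[0.0, -0.0, 0.0623, -0.0372, 0.0091, -0.0, 0.75]
[0.0, -0.0, 0.0623, -0.0366, 0.0114, -0.0, 0.75]
[0.0, -0.0, 0.0623, -0.0358, 0.0136, -0.0, 0.75]
[0.0, -0.0, 0.0623, -0.0349, 0.0158, -0.0, 0.75]
[0.0, -0.0, 0.0623, -0.0338, 0.018, -0.0, 0.75]

[-0.0, 0.0, 0.0192, -0.0349, 0.0031, 0.0006, 0.75]
[-0.0, 0.0, 0.0192, -0.0348, 0.0037, 0.0006, 0.75]
[-0.0, 0.0, 0.0192, -0.0347, 0.0044, 0.0006, 0.75]
[-0.0, 0.0, 0.0192, -0.0346, 0.0051, 0.0006, 0.75]
[-0.0, 0.0, 0.0192, -0.0345, 0.0057, 0.0006, 0.75]
```

Emit:
apply_moves(
  series=[
    [[0, 0, 0.046, -0.035, 0.017, 0, 0.75], [0, 0, 0.046, -0.034, 0.019, 0, 0.75], [0, 0, 0.046, -0.033, 0.0205, 0, 0.75], [0, 0, 0.046, -0.032, 0.022, 0, 0.75], [0, 0, 0.046, -0.031, 0.0235, 0, 0.75]],
  ],
)

```text
time_s: 1.33
ee_pos: [0.2529, 0.4073, 0.2538]
tool_rot: [0.512, 0.859, 0.001, -0.0]
contact_force: [-0.3, 1.6, -0.4]
finger_gap: 0.0641
finger_force: 0.0
```

Emit:
apply_moves(
  series=[
    [[0, 0, 0.046, -0.03, 0.025, 0, 0.75], [0, 0, 0.046, -0.029, 0.026, 0, 0.75], [0, 0, 0.046, -0.0275, 0.0275, 0, 0.75], [0, 0, 0.062, -0.038, 0.0045, 0, 0.75], [0, 0, 0.062, -0.0375, 0.0065, 0, 0.75]],
  ],
)

```text
time_s: 1.75
ee_pos: [0.3966, 0.2955, 0.2532]
tool_rot: [0.621, 0.784, 0.0, 0.0]
contact_force: [0.5, -0.2, -0.0]
finger_gap: 0.0643
finger_force: 0.0
```

Emit:
apply_moves(
  series=[
    [[0, 0, 0.062, -0.037, 0.009, 0, 0.75], [0, 0, 0.062, -0.0365, 0.0115, 0, 0.75], [0, 0, 0.062, -0.036, 0.0135, 0, 0.75], [0, 0, 0.062, -0.035, 0.016, 0, 0.75], [0, 0, 0.062, -0.034, 0.018, 0, 0.75]],
  ],
)

```text
time_s: 2.17
ee_pos: [0.4831, 0.1242, 0.2537]
tool_rot: [0.734, 0.679, 0.0, 0.0]
contact_force: [0.4, 0.4, -0.3]
finger_gap: 0.0642
finger_force: 0.0
```

Emit:
apply_moves(
  series=[
    [[0, 0, 0.019, -0.035, 0.003, 0, 0.75], [0, 0, 0.019, -0.035, 0.0035, 0, 0.75], [0, 0, 0.019, -0.0345, 0.0045, 0, 0.75], [0, 0, 0.019, -0.0345, 0.005, 0, 0.75], [0, 0, 0.019, -0.0345, 0.0055, 0, 0.75]],
  ],
)

```text
time_s: 2.58
ee_pos: [0.4841, -0.0506, 0.2536]
tool_rot: [0.765, 0.644, 0.0, 0.0]
contact_force: [1.1, -0.0, 0.1]
finger_gap: 0.0639
finger_force: 0.0
```

```bash
python3 - <<'E'
from h import *
s=sensors.state();print(s['ee_pos'],s['tool_rot'],s['finger_gap'],s['time_s'])
c=cams.get_calibration('wrist');print(c)
im,P=cloud('wrist',c);save('w1.png',im,1.5);np.save('Pw.npy',P)
E
```

```text
[ 0.48413598 -0.05061133  0.2535776 ] [7.64808106e-01 6.44258054e-01 3.27396192e-04 1.15230484e-04] 0.06388452565222758 2.5833
{'fov_y': 67.43364245155753, 'cx': 251.74282133198466, 'cy': 193.98202018593705, 'k1': -0.07487939892305648, 'position': array([0.49799287, 0.02471155, 0.37517827]), 'attitude': array([ 0.98469517, -0.08409681, -0.01278673,  0.15211725])}
```

View pics/w1.png

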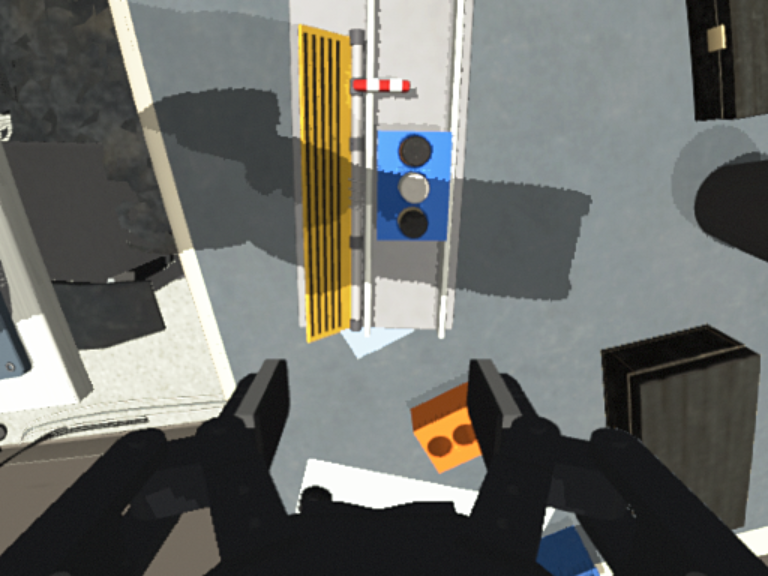

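```bash
python3 - <<'E'
from h import *
P=np.load('Pw.npy')
c,s=np.cos(YAW),np.sin(YAW);Bm=np.array([[c,-s],[s,c]])
L=(P[...,:2]-O)@Bm; z=P[...,2];x,y=L[...,0],L[...,1]
def rep(n,k): print(n,k.sum(),np.percentile(x[k],[2,50,98]).round(4),np.percentile(y[k],[2,50,98]).round(4),np.median(z[k]).round(4))
fw=(abs(z-.026)<.004)&(x>.02)&(x<.05)&(y>-.19)&(y<.1);rep('far',fw);print(np.degrees(np.polyfit(y[fw],x[fw],1)[0]))
nw=(abs(z-.026)<.004)&(x<-.025)&(x>-.042)&(y>.01)&(y<.1);rep('near',nw)
rep('stop',(abs(z-.032)<.003)&(abs(x)<.025)&(y>.08)&(y<.13))
rep('rack',(abs(z-.046)<.003)&(abs(x)<.033)&(y<-.02)&(y>-.16))
rep('blade',(z>.044)&(z<.054)&(abs(x)<.03)&(abs(y)<.02))
E
```

```text
far 872 [0.0304 0.0333 0.0359] [-0.1849 -0.0354  0.0586] 0.0267
0.2327980639915332
near 229 [-0.0341 -0.0318 -0.0295] [0.0109 0.0332 0.0594] 0.0267Traceback (most recent call last):
  File "<stdin>", line 8, in <module>
  File "<stdin>", line 5, in rep
    return _quantile_unchecked(
        a, q, axis, out, overwrite_input, method, keepdims, weights)
    return _ureduce(a,
                    func=_quantile_ureduce_func,
    ...<5 lines>...
                    overwrite_input=overwrite_input,
                    method=method)
    r = func(a, **kwargs)
    result = _quantile(arr,
                       quantiles=q,
    ...<2 lines>...
                       out=out,
                       weights=wgt)
    slices_having_nans = np.isnan(arr[-1, ...])
                                  ~~~^^^^^^^^^
IndexError: index -1 is out of bounds for axis 0 with size 0
```

The wrist view shows the bar at px (325,180), the blade at (385,86), the rack at (413,185), and the fingertips at about (275,365) and (482,365). The frame agrees to about 1 mm. Now I measure the fingertips from depth and plan the descent.

```bash
sed -i 's/^O=.*;/O=np.array([.532,.0692]);/' h.py; python3 - <<'E'
from h import *
P=np.load('Pw.npy'); s=sensors.state(); r=R.from_quat(s['tool_rot'])
T=r.inv().apply((P.reshape(-1,3)-s['ee_pos'])).reshape(384,512,3)
for v0,v1,u0,u1 in((235,300,150,195),(235,300,310,350)):
    q=T[v0:v1,u0:u1].reshape(-1,3); q=q[(abs(q[:,0])<.03)&(abs(q[:,2])<.05)]
    print(len(q),np.percentile(q,[1,10,50,90,99],0).round(4).tolist())
    t=q[q[:,2]>np.percentile(q[:,2],97)-.003]; print(t.min(0),t.max(0))
t=C2W(-.0275,-.131); print(t); plan([((*t,.10),YAW,5)])
E
```

```text
2120 [[-0.003, -0.045, -0.0373], [0.0039, -0.0416, -0.0311], [0.0156, -0.0333, -0.0111], [0.0186, -0.0318, 0.0068], [0.0197, -0.0309, 0.0138]]
[-0.00393948 -0.03858382  0.00882528] [ 0.01844499 -0.03140999  0.01666743]
1957 [[-0.0024, 0.031, -0.0369], [0.0042, 0.0319, -0.0286], [0.0156, 0.033, -0.0099], [0.0191, 0.0409, 0.0075], [0.0199, 0.0447, 0.014]]
[-0.0034758   0.03176237  0.00884916] [0.0190231  0.03864857 0.01659284]
[ 0.48108764 -0.05459492]
[0.0005, 0.0007, 0.0007, 0.0007, -0.0007, 0.0308, 0.75]
[0.0005, 0.0007, 0.0007, 0.0007, -0.0007, 0.0308, 0.75]
[0.0005, 0.0007, 0.0007, 0.0007, -0.0007, 0.0308, 0.75]
[0.0005, 0.0007, 0.0007, 0.0007, -0.0007, 0.0309, 0.75]
[0.0005, 0.0007, 0.0007, 0.0007, -0.0007, 0.0309, 0.75]
```

```bash
python3 - <<'E'
from h import *
P=np.load('Pw.npy')
c,s=np.cos(YAW),np.sin(YAW);L=(P[...,:2]-O)@np.array([[c,-s],[s,c]]); z=P[...,2];x,y=L[...,0],L[...,1]
k=(abs(z-.0465)<.003)&(abs(x)<.033)&(y<-.02)&(y>-.16);print(np.percentile(x[k],[3,97]),np.percentile(y[k],[3,97]))
t=C2W(-.028,-.138); plan([((*t,.10),YAW,5)],.85)
E
```

```text
[-0.02480146  0.02724138] [-0.11098322 -0.03425355]
[0.0005, 0.0007, 0.0007, -0.0007, -0.0008, 0.0309, 0.85]
[0.0005, 0.0007, 0.0007, -0.0007, -0.0008, 0.0309, 0.85]
[0.0005, 0.0007, 0.0007, -0.0007, -0.0008, 0.0309, 0.85]
[0.0005, 0.0007, 0.0007, -0.0007, -0.0008, 0.0309, 0.85]
[0.0005, 0.0007, 0.0007, -0.0007, -0.0008, 0.0309, 0.85]
```

Emit:
apply_moves(
  series=[
    [[0.0005, 0.0005, 0.0005, -0.0007, -0.0008, 0.031, 0.85], [0.0005, 0.0005, 0.0005, -0.0007, -0.0008, 0.031, 0.85], [0.0005, 0.0005, 0.0005, -0.0007, -0.0008, 0.031, 0.85], [0, 0, 0.0005, -0.0007, -0.0008, 0.031, 0.85], [0, 0, 0.0005, -0.0007, -0.0008, 0.031, 0.85]],
  ],
)

```text
time_s: 3.05
ee_pos: [0.4798, -0.0514, 0.0972]
tool_rot: [0.765, 0.644, 0.0, -0.001]
contact_force: [0.9, -0.4, 0.6]
finger_gap: 0.0725
finger_force: 0.0
```

```bash
cat >> h.py <<'E'
def where():
    s=sensors.state(); c,sn=np.cos(YAW),np.sin(YAW); B=np.array([[c,-sn],[sn,c]])
    p=np.array(s['ee_pos']); r=R.from_quat(s['tool_rot']).as_matrix()
    print('t',s['time_s'],'chute xy',((p[:2]-O)@B).round(4),'z',p[2].round(4),'yaw',np.degrees(np.arctan2(r[1,1],r[0,1])).round(2),'tilt',r[:2,2].round(4),'F',(np.array(s['contact_force'])).round(1),'gap',s['finger_gap'])
E
python3 - <<'E'
from h import *
where()
im,P=cloud('wrist');save('w2.png',im,1.5);np.save('Pw.npy',P)
im,P=cloud('scene');save('s2.png',im[100:300,130:400],2.5)
E
```

```text
t 3.05 chute xy [-0.0293 -0.1281] z 0.0972 yaw -9.87 tilt [-0.0003  0.0016] F [ 0.9 -0.4  0.6] gap 0.07252051110296005
```

View pics/w2.png

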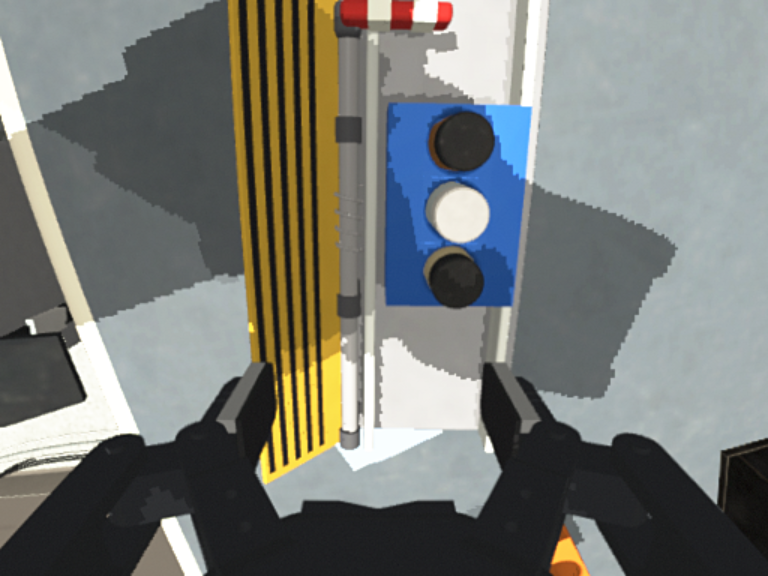

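View pics/s2.png

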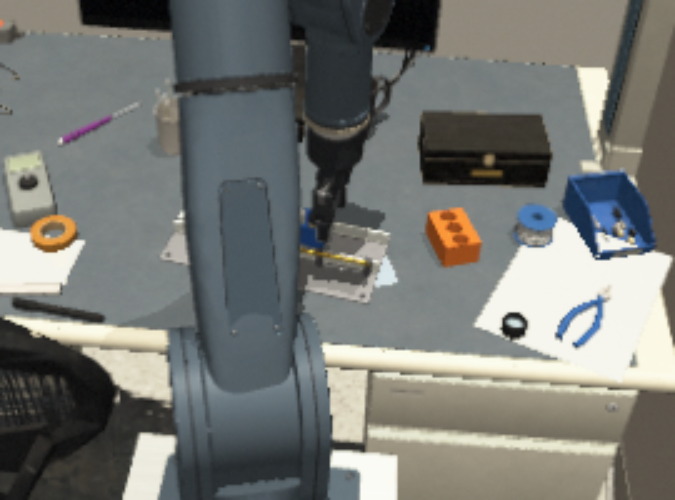

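The wrist view shows finger A over the bar at px (245,400) and finger B over the channel at (510,400), with the rack's rear edge at row 303. The arm lags its command, so I read the settled pose before going down.

```bash
python3 - <<'E'
from h import *
where(); c=cams.get_calibration('wrist'); s=sensors.state()
im,P=cloud('wrist',c); where()
T=R.from_quat(s['tool_rot']).inv().apply((P.reshape(-1,3)-s['ee_pos'])).reshape(384,512,3)
for v0,v1,u0,u1 in((235,300,135,185),(235,300,318,365)):
    q=T[v0:v1,u0:u1].reshape(-1,3); q=q[(abs(q[:,0])<.03)&(abs(q[:,2])<.025)]
    t=q[q[:,2]>np.nanpercentile(q[:,2],97)-.004]; print(t.min(0).round(4),t.max(0).round(4))
cc,sn=np.cos(YAW),np.sin(YAW);L=(P[...,:2]-O)@np.array([[cc,-sn],[sn,cc]]); z=P[...,2];x,y=L[...,0],L[...,1]
k=(abs(z-.0465)<.003)&(abs(x)<.033)&(y<-.02)&(y>-.16);print('rack',np.percentile(x[k],[3,97]),np.percentile(y[k],[3,97]))
k=(abs(z-.026)<.003)&(abs(x-.03)<.01)&(y<0)&(y>-.16);print('far',np.percentile(x[k],[3,50,97]))
t=C2W(-.028,-.138); plan([((*t,.082),YAW,5)],.85)
E
```

```text
t 3.15 chute xy [-0.0318 -0.1283] z 0.0952 yaw -9.89 tilt [-0.0078  0.0019] F [-0.5 -0.2  0.6] gap 0.07203717380695575
t 3.2 chute xy [-0.0306 -0.1285] z 0.0974 yaw -9.91 tilt [-0.0051  0.0018] F [-0.  -0.3  1.2] gap 0.07288027170132676
[-0.0114 -0.0474  0.0057] [ 0.0108 -0.035   0.0129]
[-0.0122  0.0368  0.0057] [0.0108 0.0486 0.0133]
rack [-0.02472597  0.02716687] [-0.10904835 -0.03349574]
far [0.03003913 0.0318668  0.03474093]
[-0.0011, -0.0002, 0.0021, -0.0019, 0.0005, 0.0031, 0.85]
[-0.0011, -0.0002, 0.0021, -0.0019, 0.0005, 0.0031, 0.85]
[-0.0011, -0.0002, 0.0021, -0.0019, 0.0005, 0.0031, 0.85]
[-0.0011, -0.0002, 0.0021, -0.0019, 0.0005, 0.0031, 0.85]
[-0.0011, -0.0002, 0.0021, -0.0019, 0.0005, 0.0031, 0.85]
```

Emit:
apply_moves(
  series=[
    [[-0.001, 0, 0.002, -0.0015, 0.0005, 0.004, 0.85], [-0.001, 0, 0.002, -0.0015, 0.0005, 0.004, 0.85], [-0.001, 0, 0.002, -0.0015, 0.0005, 0.004, 0.85], [-0.001, 0, 0.002, -0.0015, 0.0005, 0.004, 0.85], [0, 0, 0.002, -0.0015, 0, 0.004, 0.85]],
  ],
)

```text
time_s: 3.62
ee_pos: [0.4808, -0.0594, 0.0786]
tool_rot: [0.769, 0.64, 0.002, 0.001]
contact_force: [0.9, 0.3, -1.0]
finger_gap: 0.0727
finger_force: 0.0
```

Emit:
apply_moves(
  series=[
    [[0, 0, 0, 0, 0, 0.003, 0.85], [0, 0, 0, 0, 0, 0.003, 0.85], [0, 0, 0, 0, 0, 0.003, 0.85], [0, 0, 0, 0, 0, 0, 0.85], [0, 0, 0, 0, 0, 0, 0.85]],
  ],
)

```text
time_s: 4.03
ee_pos: [0.4805, -0.0593, 0.0692]
tool_rot: [0.769, 0.64, 0.001, 0.001]
contact_force: [1.8, -0.4, -0.1]
finger_gap: 0.0726
finger_force: 0.2
```

```bash
python3 -c "
from h import *
where()"
```

```text
t 4.0333 chute xy [-0.0272 -0.1358] z 0.0692 yaw -10.46 tilt [0.0029 0.0009] F [ 1.8 -0.4 -0.1] gap 0.07257966631309207
```

Emit:
apply_moves(
  series=[
    [[0, 0, 0, 0, 0, 0.003, 0.85], [0, 0, 0, 0, 0, 0.003, 0.85], [0, 0, 0, 0, 0, 0.003, 0.85], [0, 0, 0, 0, 0, 0.003, 0.85], [0, 0, 0, 0, 0, 0.003, 0.85]],
  ],
)

```text
time_s: 4.45
ee_pos: [0.4801, -0.0592, 0.0539]
tool_rot: [0.769, 0.64, 0.001, 0.0]
contact_force: [-1.4, 0.4, 2.8]
finger_gap: 0.0726
finger_force: 1.3
```

Emit:
apply_moves(
  series=[
    [[0, 0, 0, 0, 0, 0.003, 0.85], [0, 0, 0, 0, 0, 0.003, 0.85], [0, 0, 0, 0, 0, 0.003, 0.85], [0, 0, 0, 0, 0, 0.002, 0.85], [0, 0, 0, 0, 0, 0, 0.85]],
  ],
)

```text
time_s: 4.87
ee_pos: [0.48, -0.0592, 0.0428]
tool_rot: [0.769, 0.64, 0.001, 0.0]
contact_force: [-1.7, 0.4, 3.0]
finger_gap: 0.0725
finger_force: 1.9
```

```bash
python3 - <<'E'
from h import *
where()
im,P=cloud('wrist');save('w3.png',im,1.5)
c,s=np.cos(YAW),np.sin(YAW);L=(P[...,:2]-O)@np.array([[c,-s],[s,c]]); z=P[...,2];x,y=L[...,0],L[...,1]
k=(x<-.048)&(x>-.088)&(y>-.1)&(y<.03)&(z>.012);A=np.column_stack([x[k],y[k],np.ones(k.sum())])
co=np.linalg.lstsq(A,z[k],rcond=None)[0];print('bar slope',co,'gate~',.8+np.arctan(co[0]))
k=(abs(y)<.012)&(x<.0)&(x>-.05)&(z>.04);print('blade',k.sum(),np.percentile(x[k],[2,98]),z[k].max() if k.any() else 0)
where()
E
```

```text
t 4.8667 chute xy [-0.0277 -0.1357] z 0.0428 yaw -10.46 tilt [0.0018 0.0012] F [-1.7  0.4  3. ] gap 0.07249154390745068
bar slope [-0.01517497 -0.0013303   0.02933167] gate~ 0.7848261915692692Traceback (most recent call last):
  File "<stdin>", line 7, in <module>
    return _quantile_unchecked(
        a, q, axis, out, overwrite_input, method, keepdims, weights)
    return _ureduce(a,
                    func=_quantile_ureduce_func,
    ...<5 lines>...
                    overwrite_input=overwrite_input,
                    method=method)
    r = func(a, **kwargs)
    result = _quantile(arr,
                       quantiles=q,
    ...<2 lines>...
                       out=out,
                       weights=wgt)
    slices_having_nans = np.isnan(arr[-1, ...])
                                  ~~~^^^^^^^^^
IndexError: index -1 is out of bounds for axis 0 with size 0
```

View pics/w3.png

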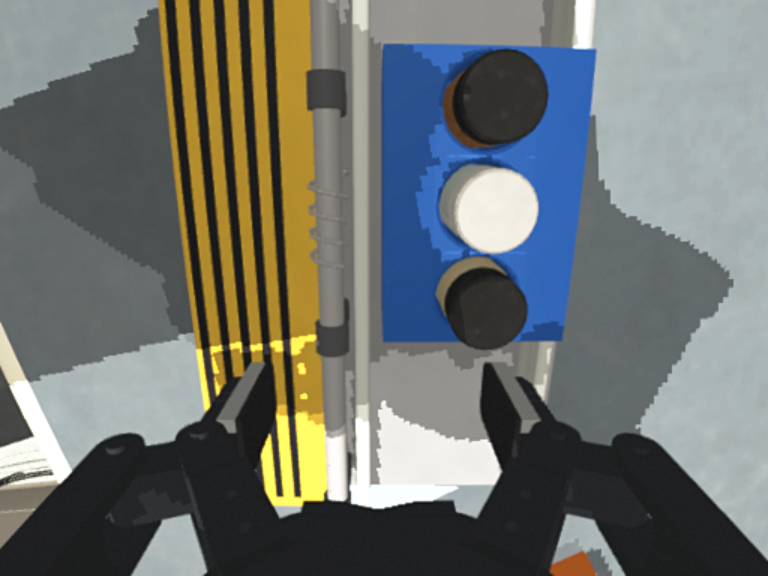

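The wrist view shows the bar level (gate about 0.785 rad), with finger B in the channel at px (505,395) just behind the rack's rear edge at row 340. I press 1 mm more and start the push.

Emit:
apply_moves(
  series=[
    [[0, 0, 0, 0.002, 0, 0.001, 0.85], [0, 0, 0, 0.003, 0, 0, 0.85], [0, 0, 0, 0.003, 0, 0, 0.85], [0, 0, 0, 0.003, 0, 0, 0.85], [0, 0, 0, 0.003, 0, 0, 0.85]],
  ],
)

```text
time_s: 5.33
ee_pos: [0.4835, -0.0454, 0.0425]
tool_rot: [0.769, 0.64, 0.002, 0.001]
contact_force: [-0.7, -4.0, 4.9]
finger_gap: 0.0725
finger_force: 3.0
```

Emit:
apply_moves(
  series=[
    [[0, 0, 0, 0.004, 0, 0, 0.85], [0, 0, 0, 0.004, 0, 0, 0.85], [0, 0, 0, 0.004, 0, 0, 0.85], [0, 0, 0, 0.004, 0, 0, 0.85], [0, 0, 0, 0.004, 0, 0, 0.85]],
  ],
)

```text
time_s: 5.75
ee_pos: [0.4869, -0.0259, 0.0425]
tool_rot: [0.769, 0.64, 0.001, 0.001]
contact_force: [-0.8, -6.3, 6.0]
finger_gap: 0.0727
finger_force: 3.3
```

```bash
cat >> h.py <<'E'
def look(n=None):
    where(); im,P=cloud('wrist')
    if n: save(n,im,1.5)
    c,s=np.cos(YAW),np.sin(YAW);L=(P[...,:2]-O)@np.array([[c,-s],[s,c]]); z=P[...,2];x,y=L[...,0],L[...,1]
    k=(x<-.048)&(x>-.088)&(y>-.1)&(y<.03)&(z>.012)&(z<.04)
    if k.sum()>50:
        A=np.column_stack([x[k],y[k],np.ones(k.sum())]);co=np.linalg.lstsq(A,z[k],rcond=None)[0];print('gate~',.8+np.arctan(co[0]),co)
    k=(abs(z-.0465)<.0035)&(abs(x)<.033)&(im[...,2]>100)&(im[...,0]<90)
    if k.sum()>50: print('rack',np.percentile(x[k],[2,98]).round(4),np.percentile(y[k],[2,98]).round(4))
E
python3 -c "
from h import *
look()"
```

```text
t 5.75 chute xy [-0.0271 -0.1017] z 0.0425 yaw -10.48 tilt [0.0033 0.0004] F [-0.8 -6.3  6. ] gap 0.0726689749119183
gate~ 0.8039494925332095 [ 0.00394951 -0.00305084  0.03024266]
rack [-0.0276  0.0257] [-0.0897 -0.0127]
```

Emit:
apply_moves(
  series=[
    [[0, 0, 0, 0.004, 0, 0, 0.85], [0, 0, 0, 0.004, 0, 0, 0.85], [0, 0, 0, 0.004, 0, 0, 0.85], [0, 0, 0, 0.004, 0, 0, 0.85], [0, 0, 0, 0.004, 0, 0, 0.85]],
  ],
)

```text
time_s: 6.22
ee_pos: [0.4904, -0.0062, 0.0425]
tool_rot: [0.769, 0.64, 0.001, 0.001]
contact_force: [-0.9, -5.8, 4.5]
finger_gap: 0.0728
finger_force: 3.2
```

Emit:
apply_moves(
  series=[
    [[0, 0, 0, 0.004, 0, 0, 0.85], [0, 0, 0, 0.004, 0, 0, 0.85], [0, 0, 0, 0.004, 0, 0, 0.85], [0, 0, 0, 0.004, 0, 0, 0.85], [0, 0, 0, 0.004, 0, 0, 0.85]],
  ],
)

```text
time_s: 6.63
ee_pos: [0.4939, 0.0135, 0.0425]
tool_rot: [0.769, 0.64, 0.001, 0.001]
contact_force: [-0.4, -5.2, 4.8]
finger_gap: 0.0727
finger_force: 3.1
```

```bash
python3 -c "
from h import *
look('w4.png')"
```

```text
t 6.6333 chute xy [-0.0273 -0.0617] z 0.0425 yaw -10.48 tilt [0.003  0.0005] F [-0.4 -5.2  4.8] gap 0.07265314997018209
gate~ 0.8029182649319142 [ 0.00291827 -0.00398593  0.03022166]
rack [-0.0271  0.0256] [-0.0496  0.0273]
```

View pics/w4.png

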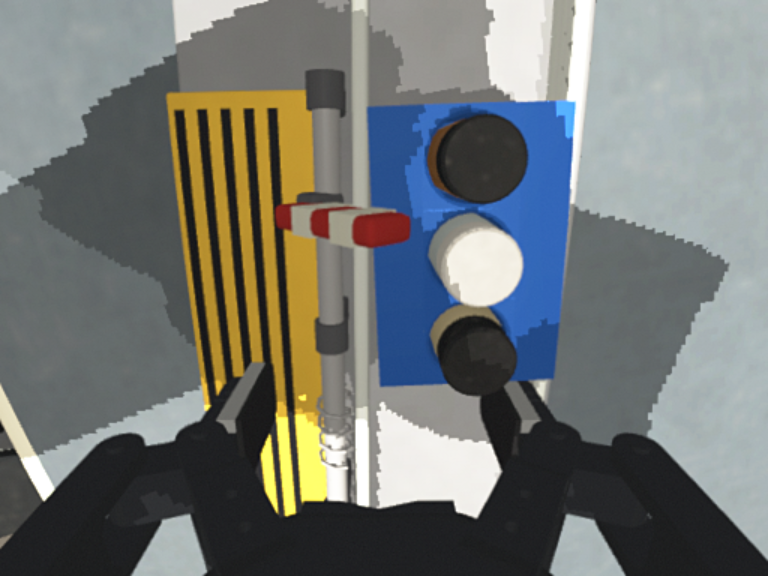

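The wrist view shows the blade raised (px 340,222) and clear of the vials (nearest at 475,260), with the rack passing under it squarely. I carry on.

Emit:
apply_moves(
  series=[
    [[0, 0, 0, 0.004, 0, 0, 0.85], [0, 0, 0, 0.004, 0, 0, 0.85], [0, 0, 0, 0.004, 0, 0, 0.85], [0, 0, 0, 0.004, 0, 0, 0.85], [0, 0, 0, 0.004, 0, 0, 0.85]],
  ],
)

```text
time_s: 7.1
ee_pos: [0.4974, 0.0332, 0.0425]
tool_rot: [0.769, 0.64, 0.001, 0.001]
contact_force: [-0.8, -4.6, 4.8]
finger_gap: 0.0724
finger_force: 3.0
```

Emit:
apply_moves(
  series=[
    [[0, 0, 0, 0.004, 0, 0, 0.85], [0, 0, 0, 0.004, 0, 0, 0.85], [0, 0, 0, 0.004, 0, 0, 0.85], [0, 0, 0, 0.004, 0, 0, 0.85], [0, 0, 0, 0.004, 0, 0, 0.85]],
  ],
)

```text
time_s: 7.52
ee_pos: [0.5011, 0.0531, 0.0425]
tool_rot: [0.769, 0.64, 0.001, 0.001]
contact_force: [-0.1, -5.3, 4.5]
finger_gap: 0.0727
finger_force: 3.0
```

Emit:
apply_moves(
  series=[
    [[0, 0, 0, 0.004, 0, 0, 0.85], [0, 0, 0, 0.004, 0, 0, 0.85], [0, 0, 0, 0.003, 0, 0, 0.85], [0, 0, 0, 0.003, 0, 0, 0.85], [0, 0, 0, 0.002, 0, 0, 0.85]],
  ],
)

```text
time_s: 7.93
ee_pos: [0.504, 0.069, 0.0425]
tool_rot: [0.769, 0.64, 0.001, 0.0]
contact_force: [-0.8, -4.7, 5.0]
finger_gap: 0.0726
finger_force: 3.1
```

```bash
python3 -c "
from h import *
look()"
```

```text
t 7.9333 chute xy [-0.0275 -0.0053] z 0.0425 yaw -10.44 tilt [0.0026 0.0011] F [-0.8 -4.7  5. ] gap 0.07259170338926527
gate~ 0.8090707215909924 [0.00907097 0.00029298 0.03087633]
rack [-0.0273  0.0255] [0.0068 0.0831]
```

Emit:
apply_moves(
  series=[
    [[0, 0, 0, 0.0015, 0, 0, 0.85], [0, 0, 0, 0.0015, 0, 0, 0.85], [0, 0, 0, 0.0015, 0, 0, 0.85], [0, 0, 0, 0.001, 0, 0, 0.85], [0, 0, 0, 0.001, 0, 0, 0.85]],
  ],
)

```text
time_s: 8.4
ee_pos: [0.5052, 0.075, 0.0425]
tool_rot: [0.769, 0.64, 0.001, 0.0]
contact_force: [-0.6, -5.0, 4.9]
finger_gap: 0.0726
finger_force: 3.0
```

Emit:
apply_moves(
  series=[
    [[0, 0, 0, 0.0007, 0, 0, 0.85], [0, 0, 0, 0.0007, 0, 0, 0.85], [0, 0, 0, 0.0007, 0, 0, 0.85], [0, 0, 0, 0, 0, 0, 0.85], [0, 0, 0, 0, 0, 0, 0.85]],
  ],
)

```text
time_s: 8.82
ee_pos: [0.5054, 0.076, 0.0425]
tool_rot: [0.769, 0.639, 0.001, 0.001]
contact_force: [-0.9, -7.4, 4.6]
finger_gap: 0.0728
finger_force: 5.1
```

```bash
python3 -c "
from h import *
look()"
```

```text
t 8.8167 chute xy [-0.0274  0.0018] z 0.0425 yaw -10.54 tilt [ 0.0025 -0.    ] F [-0.9 -7.4  4.6] gap 0.07283233855060885
gate~ 0.8093206140343208 [0.00932088 0.00298221 0.03096054]
rack [-0.0272  0.0256] [0.0138 0.09  ]
```

The rack is home: its rear face is at +14 mm and the push force rose as the motion stalled. I back off clear of the blade with the bar still held, then rise.

Emit:
apply_moves(
  series=[
    [[0, 0, 0, -0.003, 0, 0, 0.85], [0, 0, 0, -0.006, 0, 0, 0.85], [0, 0, 0, -0.006, 0, 0, 0.85], [0, 0, 0, -0.006, 0, 0, 0.85], [0, 0, 0, -0.006, 0, 0, 0.85]],
  ],
)

```text
time_s: 9.28
ee_pos: [0.5006, 0.0503, 0.0425]
tool_rot: [0.768, 0.64, 0.002, 0.0]
contact_force: [0.3, 3.4, 5.4]
finger_gap: 0.0727
finger_force: 2.2
```

Emit:
apply_moves(
  series=[
    [[0, 0, 0, 0, 0, -0.002, 0.85], [0, 0, 0, 0, 0, -0.004, 0.85], [0, 0, 0, 0, 0, -0.005, 0.85], [0, 0, 0, 0, 0, -0.006, 0.85], [0, 0, 0, 0, 0, -0.006, 0.85]],
  ],
)

```text
time_s: 9.7
ee_pos: [0.5008, 0.0506, 0.0661]
tool_rot: [0.769, 0.64, 0.001, 0.001]
contact_force: [1.3, -0.0, 0.2]
finger_gap: 0.0729
finger_force: 0.5
```

Emit:
apply_moves(
  series=[
    [[0, 0, 0, 0, 0, -0.01, 0.85], [0, 0, 0, 0, 0, -0.02, 0.85], [0, 0, 0, 0, 0, -0.03, 0.85], [0, 0, 0, 0, 0, -0.03, 0.85], [0, 0, 0, 0, 0, -0.03, 0.85]],
  ],
)

```text
time_s: 10.12
ee_pos: [0.4993, 0.0503, 0.1872]
tool_rot: [0.769, 0.64, 0.001, 0.0]
contact_force: [0.1, 0.6, -0.2]
finger_gap: 0.0726
finger_force: 0.0
```

Emit:
apply_moves(
  series=[
    [[0, 0, 0, 0, 0, -0.01, 0.85], [0, 0, 0, 0, 0, 0, 0.85], [0, 0, 0, 0, 0, 0, 0.85], [0, 0, 0, 0, 0, 0, 0.85], [0, 0, 0, 0, 0, 0, 0.85]],
  ],
)

```text
time_s: 10.53
ee_pos: [0.4994, 0.0504, 0.1943]
tool_rot: [0.769, 0.64, 0.0, -0.0]
contact_force: [0.3, -0.0, -0.9]
finger_gap: 0.0726
finger_force: 0.0
```

```bash
python3 -c "
from h import *
look('w5.png')"
```

```text
t 10.5333 chute xy [-0.0286 -0.0244] z 0.1943 yaw -10.45 tilt [0.0004 0.0006] F [ 0.3 -0.  -0.9] gap 0.07257836167546688
gate~ 0.06845777616667148 [-0.89769873  0.00662124 -0.0076653 ]
rack [-0.0256  0.0254] [0.0123 0.0909]
```

View pics/w5.png

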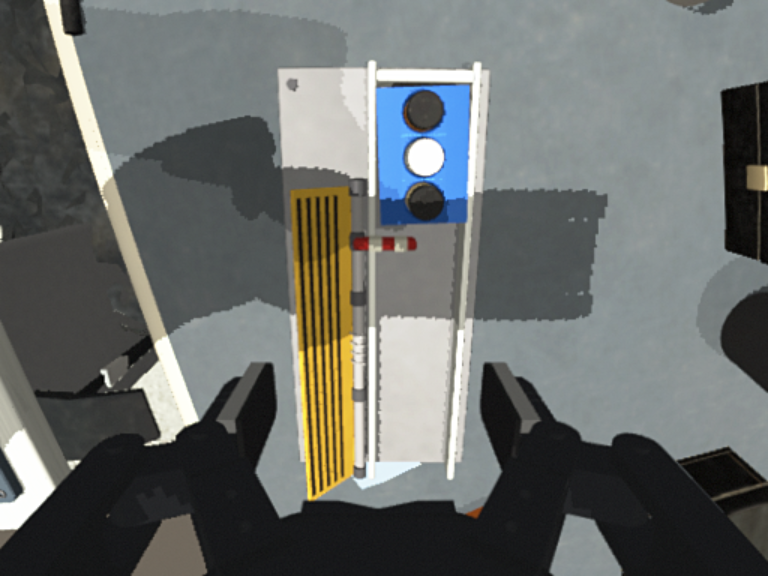

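The rack sits at the stop with all three vials upright, and the blade at px (385,243) is down behind it. I check the gate angle once more without the height clip, then hand in.

```bash
python3 - <<'E'
from h import *
im,P=cloud('wrist')
c,s=np.cos(YAW),np.sin(YAW);L=(P[...,:2]-O)@np.array([[c,-s],[s,c]]); z=P[...,2];x,y=L[...,0],L[...,1]
k=(x<-.048)&(x>-.074)&(y>-.15)&(y<.03)&(z>.02)
g=.8+np.arctan(np.polyfit(x[k],z[k],1)[0]);print(g)
k=(abs(y)<.012)&(abs(x+.015)<.012)&(z>.03);print('blade top z',np.median(z[k]))
if g<.08: print(workorder.hand_in())
E
```

```text
1.793786567969025
blade top z 0.26322412547315244
```

```bash
python3 - <<'E'
from h import *
im,P=cloud('wrist')
c,s=np.cos(YAW),np.sin(YAW);L=(P[...,:2]-O)@np.array([[c,-s],[s,c]]); z=P[...,2];x,y=L[...,0],L[...,1]
k=(x<-.048)&(x>-.074)&(y>-.15)&(y<.03)&(z>.02)&(z<.08)
g=.8+np.arctan(np.polyfit(x[k],z[k],1)[0]);print(g)
k=(abs(y)<.012)&(abs(x+.015)<.012)&(z>.03)&(z<.09);b=np.median(z[k]);print('blade top z',b)
if g<.08 and b<.055: print(workorder.hand_in())
E
```

```text
-0.009346913300929849
blade top z 0.0504911407980686
the job is handed in; nothing more can be done
None
```

The job is handed in at about 10.6 s: the rack is home against the end stop, its three vials upright, the gate is shut behind it, and the robot is clear of everything; no verdict was returned.

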